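# Test the stone in the ball vise with the pen gem tester

## Task

Take the yellow pen-type gem tester straight up out of the wooden tool block and touch its copper tip to the middle of the flat top facet of the blue stone in the ball vise. Hold the tester square to that facet and press lightly, so that the sprung tip is pushed partway in but not to its stop. Do not press hard on the stone, shift the vise or disturb the other tools, the bowl or the jar, and finish while still holding the tester there, pressed and still, for the reading.

Things in the scene. Friction and masses are not known exactly. Their poses are not given: they have to be found in the camera images.
- tester: Yellow pen gem tester, 152 mm, about 70 g, upright in a well. Origin: centre of the underside of its black collar (27 mm square, 6 mm thick), resting on the block; z up the pen. Yellow grip 20 mm in x, 17 mm in y, z = 6 to 76 mm; black cap to 82. In the well: shank 16 mm square to z = -40, conical nose to -62, copper tip to -70. Its x is within 0.1 rad of the block's x. Lights on its -y face.
- probe_point (a point): The end of the tester's thin copper tip (3 mm diameter, rounded): on the pen's axis, 70 mm below the collar's underside when not pressed; axes as the tester's.
- tester_tip (a joint): How far the sprung copper tip is pushed into the nose: 0 = free, 0.006 m = at its stop. It starts to move at about 1 N and takes 0.8 N more per mm (about 5.8 N at the stop).
- tool_block: Fixed wooden tool block, 64 mm (x) by 206 mm (y) by 85 mm high, origin under its centre. Three square wells, 20 mm wide, in a row at y = -68, 0 and +68 mm; tester, pusher and burnisher stand in them in any order. Grip the tester with the fingers closing along the block's x axis, to stay clear of its neighbours; raise it 75 mm to clear the well.
- vise: Base of the ball vise: fixed black ring 124 mm across, 24 mm high; origin under its centre. In it a dark steel ball (radius 43 mm, centre 48 mm above the bench) with an 80 mm steel head and two 58 mm jaws that clamp a gold finger ring. The head leans 0.08 to 0.40 rad towards the vise's -x side, roughly towards the robot; friction holds it (about 4 N m).
- stone_table (a point): Centre of the flat top (table) facet of the stone, 91 mm from the ball's centre, about 135 mm above the bench; z points out of the stone, square to the facet, leaning with the vise head. The facet is 15.6 mm across.
- vise_head: The leaning part of the vise in one piece: ball, head, jaws, gold ring and the blue eight-sided cut stone (21 mm across, 4.5 mm high) on the ring. Origin at the ball's centre; its z axis runs through the middle of the stone's top facet, 91 mm from the origin, and leans towards -x.
- pusher: Bystander in the tool block: setting pusher with a dark wooden mushroom handle, 52 mm high and 33 mm across above the block. Origin on its axis at the block's top.
- burnisher: Bystander in the tool block: burnisher with a red handle, 72 mm high and 33 mm across above the block. Origin on its axis at the block's top.
- bowl: Bystander: loose open copper bowl, 120 mm across, 50 mm high, on the bench. Origin under its centre.
- jar: Bystander: loose white jar with a green lid, 72 mm across, 85 mm high, on the bench. Origin under its centre.
There are look-alikes about, which are no part of the job. There is more than one size of the vise; the job needs the smallest.

How it is judged (in metres and radians):
On the way:
1. the tester is in the gripper, drawn clear above the tool block (z of probe_point in the frame of tool_block above 0.087 m and contact force between the fingers and tester above 1 N), for 0.1 s.
At the end, for the whole second after the job is handed in: Gripper alone holds the tester, still and within 0.15 rad of square to the facet; its tip is within 6 mm of the facet's middle, pressing 0.8 to 7.5 N, pushed in 0.3 to 5.7 mm; stone moved under 5 mm; pusher, burnisher, bowl, jar under 20 mm (contact force between the fingers and tester above 1 N and contact force between tester and vise_head between 0.8 and 7.5 N and value of joint tester_tip between 0.0003 and 0.0057 m and distance between probe_point and stone_table below 0.006 m and angle between the z axis of tester and the z axis of stone_table, either way round below 0.15 rad and linear speed of tester below 0.02 m/s and height (world z) of tester above 0.15 m and contact force between tester and tool_block below 0.1 N and distance of stone_table from where it was at the start of the episode below 0.005 m and distance of each of pusher, burnisher, bowl, jar from where it was at the start of the episode below 0.02 m); the arm keeps its last pose, push and grip.
It fails at once if the stone or vise head is pressed hard (over 15 N, by the tester or the robot) (contact force between any of tester, the arm, the fingers and vise_head above 15 N).
It fails at once if the setting pusher is disturbed (moved over 20 mm) (distance of pusher from where it was at the start of the episode above 0.02 m).
It fails at once if the burnisher is disturbed (moved over 20 mm) (distance of burnisher from where it was at the start of the episode above 0.02 m).
It fails at once if the copper bowl is disturbed (moved over 20 mm) (distance of bowl from where it was at the start of the episode above 0.02 m).
It fails at once if the white jar is disturbed (moved over 20 mm) (distance of jar from where it was at the start of the episode above 0.02 m).
It also fails if it takes over 42 s, if anything falls off the work surface, if the arm or the gripper's body presses on something with over 40 N, if the wrist force passes 120 N, or if a joint passes its speed limit or range.

## Robot

A 6-joint arm with a two-finger parallel gripper is mounted at the origin on the work surface. World frame = base frame: x ahead of the robot, y to its left, z up, the work surface at z = 0. Lengths are in m, angles in degrees, forces in N, time in s.
With the tool pointing down it reaches from about 0.25 to 0.725 m from the base axis. Payload 9.7 kg.
Tool frame: the origin (TCP) lies at the very end of the fingers, on their centre line; the grasp point (between the pads) lies 19 mm behind it; z points along the fingers, y is the line along which they close (so a half turn about z gives the same grasp; the last joint's range is limited). The gripper opens to 85 mm and grips with 20 to 120 N. Pads are 22 mm wide; open, the fingers measure 114 mm over their backs; the gripper's body (76 mm by 85 mm) begins 54 mm behind the grasp point. The pads swing forward as they close: fully open they stand 13 mm farther back than shut.
Start: joints at [66.807, 4.979, 10.078, 95.1, 0, 90], TCP at [0.217, 0.506, 0.231] pointing down, gripper open.
Joint ranges: [-179.16, 179.16], [-48.56, 103.87], [-65.8, 70.77], [-126.05, 130.52], [-82.76, 87.17], [-180, 180]. Speed limits (degrees/s): [127.2, 127.2, 147.25, 180, 180, 180].

## Interface

Orientations are given as [roll, pitch, yaw] about the fixed x, y, z axes, in that order (R = Rz(yaw) Ry(pitch) Rx(roll)).
In Python, from workcell import bot gives the robot as it stands.
- The arm moves only by the tool arm_command, never from a script. Its argument "series" is a list of rows, each a list of 4 numbers: the shift along the tool's x, y, z in m, then the turn about the tool's z in rad. A call has exactly 5 rows; each row is the pose to reach, as a shift and turn from the pose commanded when the call began, along the tool's axes at that moment; what a row does not reach only later rows make up. A row lasts 1/10 s, in which the tool goes at most 50 mm and 8.59 degrees, less where a joint would pass 70% of its speed; a pose out of reach is approached as far as the arm can. A call with a gripper value outside its range is refused whole. "hand" is the finger opening in m, from 0 to 0.0854, set as the call begins (left out, the last holds). The fingers move at their own pace and stop on an object; "grip_force" is the grip in N (left out, the last holds). Time passes only in rows, so rows that repeat a pose let the fingers close, or fill a call up. It gives the time, the measured TCP pose, the force, the opening and the grip force at its end, in the units of the state.
- bot.get_obs(): the state, without advancing time (a new reading comes with each control period).
- bot.camera(name): name is "side" or "top" or "wrist"; returns a dict with "color" (420x560x3 uint8, blue, green, red), "camera_matrix" (3x3 intrinsics, pixels), "xyz" and "orientation" of the camera in the world; the wrist camera has in their place "T_tool_cam" (4x4, takes a point from camera to tool coordinates, whose origin is the TCP and whose axes are the flange's). Camera axes: x right, y up, looking along -z (the intrinsics and any distortion apply to the point x, -y, -z); pixel columns grow to the right and rows downward; lengths in m; the calibration is good to about 2 mm. The wrist camera is an equidistant fisheye: a pixel r from the principal point sees the ray r / f radians off the axis. A picture is of the moment at which its call begins: read the wrist's pose just before it. There is no depth.
- bot.job_done(): hands the job in; it is judged then, once.
Trained networks look in the newest picture that a camera, given by its name, has taken for a name from the list of things; names that differ only in an ending like _2 or _b are one class to them, and where a whole thing is asked for, a point or a joint stands for the part that bears it (a point fixed in the world has none). Each returns a list of dicts, best first, with "confidence" (0 to 1); they miss things now and then, are a little off and sometimes report something else, mostly with a low value. They report only what shows in the picture. A call takes as long as a camera call. They do not tell look-alikes from the thing itself.
- bot.find_in(camera, target): "location" ([column, row] in pixels, amid what is visible of it).
- bot.mark_of(camera, target): "location" ([column, row] in pixels: a listed point, or the origin of a listed thing).
The state is a dict: "time": time; "q": joint angles; "qd": joint speeds; "joint_efforts": joint torques, N m; "ee_pos": TCP position; "tcp_rot": TCP orientation; "wrist_force": force on the tool from outside, world axes, zero at the start; "torque": the same for the moment, N m; "opening": finger opening in m; "grasp_force": force on a finger pad.
Only numpy, scipy, OpenCV 4.12 (cv2) and the standard library are available. Lean on these libraries where they do the work, as an engineer would, in place of code of your own. Each camera call takes 0.05 s, during which the arm holds its last target. There are 200 camera calls.

## Working session

There is one attempt and no reset: what is moved stays moved. The work goes in short steps, Python scripts to look and compute and a tool call to move; the robot and the scene stay as the last step left them, time stands still between calls to the robot, and variables do not carry over. Pictures are saved under pics/ and viewed, at most 10 in all, crops included, and the job is handed in when it is done.

Besides the shell and the picture viewer there is one more tool, called by a JSON object that holds its "name" and its "arguments", one argument or row to a line. arm_command: Moves the arm, as the interface text tells. Its arguments: {"type":"object","properties":{"series":{"type":"array"},"hand":{"type":"number"},"grip_force":{"type":"number"}},"required":["series"]}

```bash
mkdir -p pics; ls; cat > h.py <<'E'
import numpy as np, cv2, pickle
from workcell import bot
from scipy.spatial.transform import Rotation as R
np.set_printoptions(precision=4,suppress=True)
E
python3 - <<'E'
from h import *
o=bot.get_obs(); print(o)
for c in ("side","top"):
    d=bot.camera(c); cv2.imwrite(f"pics/{c}0.png",d["color"])
    print(c,d["camera_matrix"],d["xyz"],d["orientation"],[k for k in d])
    for t in ("tester","tool_block","vise","stone_table","vise_head","pusher","burnisher","bowl","jar","probe_point"):
        print(t,[(np.round(x["location"]),round(x["confidence"],2)) for x in bot.mark_of(c,t)][:5])
d=bot.camera("wrist"); print({k:v for k,v in d.items() if k!="color"}); cv2.imwrite("pics/wrist0.png",d["color"])
E
```

```text
pics
{'time': 0.0, 'q': array([66.8067,  5.0116, 10.0352, 95.0989, -0.001 , 89.9992]), 'qd': array([ 0.06  ,  0.0384, -0.1182, -0.0808,  0.0812, -0.0477]), 'joint_efforts': array([  0.0002, -52.0384,  46.4801,   0.0165,  -0.0001,  -0.    ]), 'ee_pos': array([0.2165, 0.5053, 0.2306]), 'tcp_rot': array([-179.9247,    0.001 ,  156.8074]), 'wrist_force': array([-0.1262, -0.1418, -0.4135]), 'torque': array([-0.0223, -0.0218,  0.0214]), 'grasp_force': 0.0, 'opening': 0.08543306748831363}
side [[448.6285   0.     277.5441]
 [  0.     448.6285 207.2735]
 [  0.       0.       1.    ]] [0.2418 0.4399 0.7553] [  39.6533   -0.5454 -145.64  ] ['color', 'camera_matrix', 'xyz', 'orientation']
tester [(array([205., 282.]), 0.79), (array([318., 184.]), 0.67)]
tool_block [(array([205., 308.]), 0.7)]
vise [(array([320., 186.]), 0.91), (array([411., 200.]), 0.91), (array([354., 264.]), 0.87)]
stone_table [(array([331., 138.]), 0.85), (array([368., 202.]), 0.75), (array([436., 132.]), 0.66)]
vise_head [(array([357., 249.]), 0.96), (array([424., 175.]), 0.95), (array([323., 170.]), 0.62), (array([333., 13
[... 589 characters left out ...]
y([455., 324.]), 0.8), (array([395., 211.]), 0.71), (array([311., 303.]), 0.55)]
vise_head [(array([428., 308.]), 0.96), (array([303., 296.]), 0.74), (array([380., 214.]), 0.73), (array([201., 215.]), 0.66)]
pusher [(array([157., 209.]), 0.65)]
burnisher [(array([226., 211.]), 0.5)]
bowl [(array([355., 138.]), 0.78)]
jar [(array([238., 140.]), 0.96)]
probe_point []
{'camera_matrix': array([[325.1923,   0.    , 282.3205],
       [  0.    , 325.1923, 210.9187],
       [  0.    ,   0.    ,   1.    ]]), 'T_tool_cam': array([[-0.0003,  0.9659,  0.2588,  0.0648],
       [ 1.    ,  0.0004, -0.0003,  0.0008],
       [-0.0004,  0.2588, -0.9659, -0.1432],
       [ 0.    ,  0.    ,  0.    ,  1.    ]])}
```

View pics/side0.png

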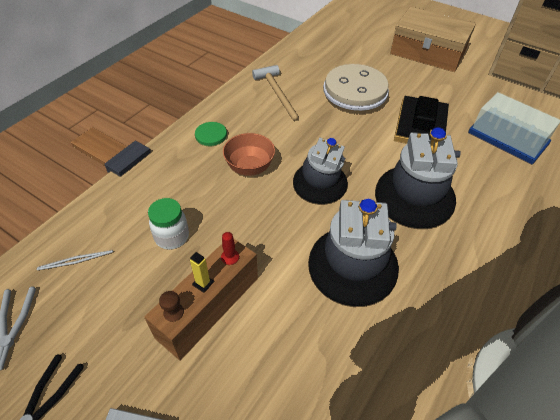

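View pics/top0.png

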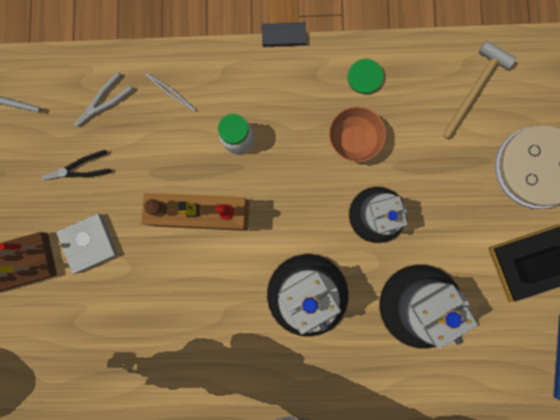

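The side picture shows the tester (200,270) in the block's middle well, between the pusher (171,300) and the burnisher (229,250). The smallest vise is at (320,180) here, and at (377,214) in the top view. Next I triangulate these.

```bash
cat >> h.py <<'E'
from scipy.optimize import least_squares
def cam(c):
    d=bot.camera(c); return d
def ray(d,px,T=None):
    K=d["camera_matrix"]; v=np.array([(px[0]-K[0,2])/K[0,0],(px[1]-K[1,2])/K[1,1]])
    if "T_tool_cam" in d:
        r=np.hypot(*v); v3=np.array([np.sin(r)*v[0]/r,-np.sin(r)*v[1]/r,-np.cos(r)])
        Tw=T@d["T_tool_cam"]; o=Tw[:3,3]; u=Tw[:3,:3]@v3
    else:
        o=np.array(d["xyz"]); u=R.from_euler("xyz",d["orientation"],degrees=True).as_matrix()@np.array([v[0],-v[1],-1])
    return o,u/np.linalg.norm(u)
def tri(rays):
    A=sum(np.eye(3)-np.outer(u,u) for o,u in rays); b=sum((np.eye(3)-np.outer(u,u))@o for o,u in rays)
    p=np.linalg.solve(A,b); return p,[np.linalg.norm(np.cross(p-o,u)) for o,u in rays]
def atz(r,z): o,u=r; return o+u*(z-o[2])/u[2]
def tcpT():
    o=bot.get_obs(); T=np.eye(4); T[:3,:3]=R.from_euler("xyz",o["tcp_rot"],degrees=True).as_matrix(); T[:3,3]=o["ee_pos"]; return T
E
python3 - <<'E'
from h import *
S=cam("side");T=cam("top")
def near(c,t,px):
    l=bot.mark_of(c,t); 
    l=[np.array(x["location"]) for x in l if np.hypot(*(np.array(x["location"])-px))<18]
    return l[0] if l else None
for t,ps,pt in [("vise",(320,186),(375,215)),("vise_head",(323,170),(380,214)),("stone_table",(331,138),(395,211)),
  ("tester",(205,282),(192,208)),("tool_block",(205,308),(203,216)),("pusher",(172,309),(157,209)),("burnisher",(228,260),(226,211)),("bowl",(248,164),(355,138)),("jar",(171,235),(238,140))]:
    a=near("side",t,ps); b=near("top",t,pt)
    z={"vise":0,"vise_head":.048,"stone_table":.137,"tester":.085,"tool_block":0,"pusher":.085,"burnisher":.085,"bowl":0,"jar":0}[t]
    print(t,a,b,"tri",tri([ray(S,a),ray(T,b)]) if a is not None and b is not None else "", "side",a is not None and atz(ray(S,a),z)[:2],"top",b is not None and atz(ray(T,b),z)[:2])
# stone by blue colour
for n,d,w in(("side",S,(315,130,350,152)),("top",T,(380,200,405,228))):
    h=cv2.cvtColor(d["color"],cv2.COLOR_BGR2HSV); m=cv2.inRange(h,(110,140,60),(130,255,255))
    q=np.zeros_like(m); q[w[1]:w[3],w[0]:w[2]]=m[w[1]:w[3],w[0]:w[2]]; ys,xs=np.nonzero(q); print(n,"blue",xs.mean(),ys.mean(),len(xs),xs.min(),xs.max(),ys.min(),ys.max())
    if n=="side":ra=ray(d,(xs.mean(),ys.mean()))
    else: print(tri([ra,ray(d,(xs.mean(),ys.mean()))]))
E
```

```text
vise [319.4 184.3] [375.6 214.7] tri (array([ 0.5489, -0.1915,  0.0006]), [np.float64(5.30902139186106e-05), np.float64(5.3090213918664244e-05)]) side [ 0.5492 -0.192 ] top [ 0.5489 -0.1916]
vise_head [320.9 170.2] [382.3 214.1] tri (array([ 0.5486, -0.1961,  0.0425]), [np.float64(0.0027487537054099904), np.float64(0.0027487537054100885)]) side [ 0.5486 -0.1899] top [ 0.5456 -0.1962]
stone_table [331.3 139.6] [395.4 212.9] tri (array([ 0.5398, -0.2029,  0.1323]), [np.float64(0.00014083706373600364), np.float64(0.00014083706373622506)]) side [ 0.5374 -0.1981] top [ 0.5395 -0.2017]
tester [202.7 283.9] [193.7 206.8] tri (array([0.5649, 0.1878, 0.0776]), [np.float64(0.0024077674996050694), np.float64(0.0024077674996051007)]) side [0.5591 0.1895] top [0.5661 0.1872]
tool_block [203.4 306.5] [201.2 217.7] tri (array([0.5565, 0.1934, 0.01  ]), [np.float64(0.007108521755853964), np.float64(0.007108521755854031)]) side [0.5674 0.1934] top [0.5513 0.1918]
pusher [171.7 311.8] [159.6 206.4] tri (array([0.5685, 0.2571, 0.0826]), [np.float64(0.0005055375960896685), np.float64(0.000505537596089551)]) side [0.5668 0.2575] top [0.5686 0.2566]
burnisher [230.8 257.5] [229.2 209. ] tri (array([0.5594, 0.1163, 0.0746]), [np.float64(0.0018331221405687452), np.float64(0.0018331221405687836)]) side [0.5529 0.1205] top [0.5599 0.1155]
bowl [249.2 164.6] [352.1 140.3] tri (array([ 0.7142, -0.1457,  0.007 ]), [np.float64(2.090781360537397e-05), np.float64(2.09078136053711e-05)]) side [ 0.7186 -0.1512] top [ 0.7162 -0.1467]
jar [168.2 233.8] [240.2 137.8] tri (array([ 0.7334,  0.1055, -0.0024]), [np.float64(0.0036319389863424508), np.float64(0.0036319389863425384)]) side [0.7354 0.1079] top [0.7294 0.1031]
side blue 331.265306122449 141.14285714285714 49 327 335 138 144
top blue 392.47457627118644 215.0677966101695 59 389 396 211 219
(array([ 0.5361, -0.1966,  0.1346]), [np.float64(0.00026462886771669303), np.float64(0.0002646288677165561)])
```

{"name": "arm_command", "arguments": {
  "series": [
    [-0.036, -0.033, -0.005, 0],
    [-0.072, -0.066, -0.01, 0],
    [-0.108, -0.099, -0.015, 0],
    [-0.145, -0.132, -0.02, 0],
    [-0.181, -0.165, -0.025, 0]
  ]
}}

```text
time: 2.65
ee_pos: [0.3183, 0.2808, 0.2566]
tcp_rot: [180.0, 0.0, 156.8]
wrist_force: [1.5, 0.7, 0.9]
opening: 0.0855
grasp_force: 0.0
```

{"name": "arm_command", "arguments": {
  "series": [
    [-0.036, -0.033, -0.005, 0],
    [-0.072, -0.066, -0.01, 0],
    [-0.108, -0.099, -0.015, 0],
    [-0.145, -0.132, -0.02, 0],
    [-0.181, -0.165, -0.025, 0]
  ]
}}

```text
time: 3.15
ee_pos: [0.4198, 0.0576, 0.2818]
tcp_rot: [180.0, 0.1, 156.8]
wrist_force: [1.5, -0.2, -0.6]
opening: 0.0849
grasp_force: 0.0
```

{"name": "arm_command", "arguments": {
  "series": [
    [-0.036, -0.033, -0.005, 0],
    [-0.072, -0.066, -0.01, 0],
    [-0.108, -0.099, -0.015, 0],
    [-0.145, -0.133, -0.02, 0],
    [-0.145, -0.133, -0.02, 0]
  ]
}}

```text
time: 3.65
ee_pos: [0.5017, -0.1243, 0.3]
tcp_rot: [-179.9, -0.1, 156.5]
wrist_force: [-0.9, 0.7, -1.0]
opening: 0.0857
grasp_force: 0.0
```

```bash
python3 - <<'E'
from h import *
T=tcpT(); d=cam("wrist"); cv2.imwrite("pics/w1.png",d["color"])
m={t:[(np.round(x["location"],1),round(x["confidence"],2)) for x in bot.mark_of("wrist",t)][:4] for t in("vise","vise_head","stone_table")}
print(m); pickle.dump((T,d,m),open("v1.pkl","wb")); print(bot.get_obs()["q"],bot.get_obs()["time"])
E
```

```text
{'vise': [(array([306.3,  72.4]), 0.8), (array([248.8, 220.1]), 0.59), (array([143.9, 125.7]), 0.58)], 'vise_head': [(array([121.5, 124.6]), 0.81), (array([247.8, 236.2]), 0.79), (array([308.6,  58.1]), 0.56)], 'stone_table': [(array([320.8,  27.5]), 0.93), (array([ 59.3, 127.5]), 0.67), (array([516.4, 136.1]), 0.61), (array([227.8, 252. ]), 0.6)]}
[-13.4065   2.2349  15.1194 102.8936   0.0113   9.7679] 3.85
```

View pics/w1.png

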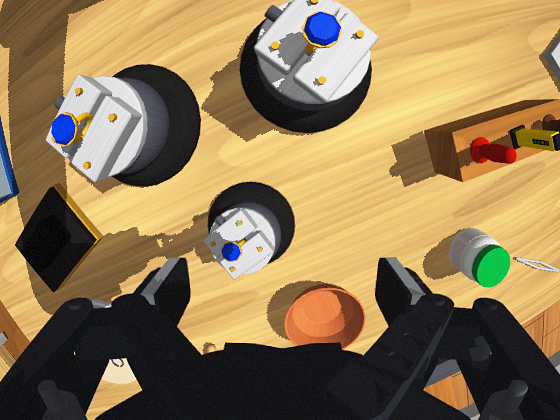

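{"name": "arm_command", "arguments": {
  "series": [
    [-0.045, 0.003, 0, 0],
    [-0.09, 0.006, 0, 0],
    [-0.125, 0.009, 0, 0],
    [-0.125, 0.009, 0, 0],
    [-0.125, 0.009, 0, 0]
  ]
}}

```text
time: 4.35
ee_pos: [0.6189, -0.1593, 0.3005]
tcp_rot: [-180.0, -0.1, 156.9]
wrist_force: [0.0, 0.5, 0.5]
opening: 0.0856
grasp_force: 0.0
```

The small vise's ring is centred near (250,220) and its stone is at (231,251). The bowl (325,315), jar (480,258) and the two larger vises are all clear of it.

```bash
cat > m.py <<'E'
from h import *
def blob(d,c,r=30):
    h=cv2.cvtColor(d["color"],cv2.COLOR_BGR2HSV); m=cv2.inRange(h,(108,150,50),(130,255,255))
    k=np.zeros_like(m); cv2.circle(k,tuple(int(v) for v in c),r,255,-1); ys,xs=np.nonzero(m&k); return np.array([xs.mean(),ys.mean()]),len(xs)
E
python3 - <<'E'
from m import *
T=tcpT(); d=cam("wrist"); cv2.imwrite("pics/w2.png",d["color"])
m={t:[(np.round(x["location"],1),round(x["confidence"],2)) for x in bot.mark_of("wrist",t)][:4] for t in("vise","vise_head","stone_table")}
print(m); pickle.dump((T,d,m),open("v2.pkl","wb"))
T1,d1,m1=pickle.load(open("v1.pkl","rb"))
# predicted position: pick the detections nearest to the expected points
def pick(T,d,l,p):
    best=min(l,key=lambda x:np.linalg.norm(np.cross(np.subtract(p,ray(d,x[0],T)[0]),ray(d,x[0],T)[1])) ); return best[0]
for t,p,z in(("vise",[.549,-.1915,0],0),("vise_head",[.548,-.192,.048],.048),("stone_table",[.537,-.2,.137],.138)):
    a=pick(T1,d1,m1[t],p); b=pick(T,d,m[t],p); ra=ray(d1,a,T1); rb=ray(d,b,T)
    print(t,a,b,tri([ra,rb]),atz(ra,z)[:2],atz(rb,z)[:2])
    if t=="stone_table":
        a,na=blob(d1,a);b,nb=blob(d,b); print("blue",a,na,b,nb,tri([ray(d1,a,T1),ray(d,b,T)]))
print(bot.get_obs()["time"])
E
```

```text
{'vise': [(array([236.3, 136.2]), 0.94), (array([135.1,  45.2]), 0.64)], 'vise_head': [(array([112.9,  29. ]), 0.88), (array([233.5, 142.2]), 0.59)], 'stone_table': [(array([208.8, 130.7]), 0.9), (array([54.8,  1.6]), 0.58)]}
vise [248.8 220.1] [236.3 136.2] (array([ 0.5468, -0.1969, -0.0102]), [np.float64(0.00035794130693777903), np.float64(0.00035794130693770086)]) [ 0.5446 -0.1943] [ 0.547  -0.1958]
vise_head [247.8 236.2] [233.5 142.2] (array([ 0.5537, -0.1955,  0.0441]), [np.float64(0.0002755352375948422), np.float64(0.0002755352375948646)]) [ 0.5527 -0.1943] [ 0.5537 -0.1952]
stone_table [227.8 252. ] [208.8 130.7] (array([ 0.5351, -0.1984,  0.1382]), [np.float64(0.00018277986631200894), np.float64(0.00018277986631197723)]) [ 0.5351 -0.1987] [ 0.5351 -0.1983]
blue [230.5178 251.336 ] 253 [211.6701 131.5034] 294 (array([ 0.5367, -0.1969,  0.1341]), [np.float64(5.765376043776859e-05), np.float64(5.765376043783247e-05)])
4.55
```

View pics/w2.png

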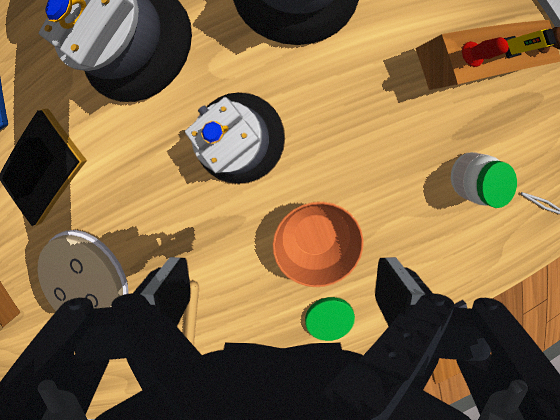

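Stone table ≈ (0.536, -0.197, 0.138). The ball is at about (0.549, -0.194), so the lean is roughly 0.14 rad towards -x. The second picture agrees, with the stone at (211,131) and the ring centre at (237,137). Next I go above the tester.

{"name": "arm_command", "arguments": {
  "series": [
    [0.024, 0.038, 0.005, 0],
    [0.048, 0.076, 0.01, 0],
    [0.072, 0.114, 0.02, 0],
    [0.096, 0.152, 0.03, 0],
    [0.12, 0.19, 0.04, 0]
  ]
}}

```text
time: 5.05
ee_pos: [0.5817, 0.0629, 0.2624]
tcp_rot: [179.9, 0.1, 156.8]
wrist_force: [0.7, 0.3, -0.5]
opening: 0.0854
grasp_force: 0.0
```

{"name": "arm_command", "arguments": {
  "series": [
    [0.022, 0.036, 0.01, 0.145],
    [0.044, 0.072, 0.02, 0.29],
    [0.067, 0.107, 0.03, 0.435],
    [0.067, 0.107, 0.03, 0.58],
    [0.067, 0.107, 0.03, 0.725]
  ]
}}

```text
time: 5.55
ee_pos: [0.5623, 0.1874, 0.2322]
tcp_rot: [179.9, 0.0, 115.1]
wrist_force: [0.0, 0.4, -0.0]
opening: 0.0853
grasp_force: 0.0
```

{"name": "arm_command", "arguments": {
  "series": [
    [0, 0, 0, 0.14],
    [0, 0, 0, 0.28],
    [0, 0, 0, 0.42],
    [0, 0, 0, 0.505],
    [0, 0, 0, 0.505]
  ]
}}

```text
time: 6.05
ee_pos: [0.5631, 0.1859, 0.2326]
tcp_rot: [179.9, -0.0, 86.3]
wrist_force: [0.3, -1.0, -0.4]
opening: 0.0857
grasp_force: 0.0
```

```bash
python3 - <<'E'
from h import *
T=tcpT(); d=cam("wrist"); cv2.imwrite("pics/w3.png",d["color"])
m={t:[(np.round(x["location"],1),round(x["confidence"],2)) for x in bot.mark_of("wrist",t)][:3] for t in("tester","pusher","burnisher","tool_block")}
pickle.dump((T,d,m),open("v3.pkl","wb")); print(T)
for t in m:
    for l,c in m[t]: print(t,l,c,atz(ray(d,l,T),.085 if t!="tool_block" else 0)[:2])
print([(x["location"],x["confidence"]) for x in bot.find_in("wrist","tester")][:2],bot.get_obs()["q"],bot.get_obs()["time"])
E
```

```text
[[ 0.0649  0.9979  0.0018  0.5631]
 [ 0.9979 -0.0649  0.0006  0.1859]
 [ 0.0007  0.0018 -1.      0.2326]
 [ 0.      0.      0.      1.    ]]
tester [276.5 198.1] 0.98 [0.5588 0.1866]
pusher [276.5 120.1] 0.57 [0.5637 0.2572]
burnisher [279.4 263. ] 0.7 [0.5571 0.1218]
tool_block [278.7 180.6] 0.98 [0.5603 0.1884]
tool_block [277.4 199.2] 0.26 [0.5572 0.1662]
[([277.6, 208.6], 0.96)] [ 18.2579  11.1079  16.9351  95.8063   0.0002 111.8502] 6.35
```

View pics/w3.png

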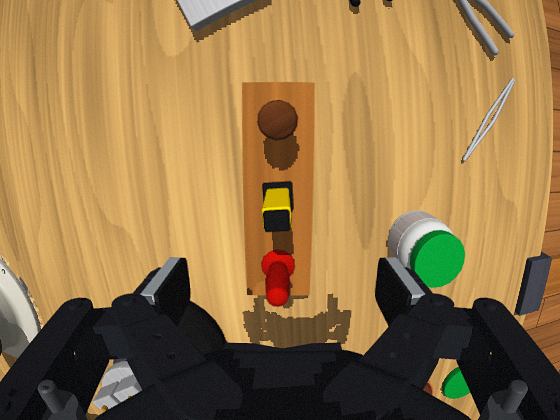

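The tester (277,205) sits centred between the fingers, with the pusher at (277,118) above it and the burnisher at (278,280) below. Now I descend and grip lightly.

{"name": "arm_command", "arguments": {
  "series": [
    [0.001, -0.003, 0.03, 0],
    [0.001, -0.003, 0.06, 0],
    [0.001, -0.003, 0.09, 0],
    [0.001, -0.003, 0.115, 0],
    [0.001, -0.003, 0.125, 0]
  ],
  "grip_force": 20
}}

```text
time: 6.85
ee_pos: [0.5597, 0.1868, 0.1036]
tcp_rot: [-179.8, 0.1, 86.4]
wrist_force: [0.6, -0.0, -0.3]
opening: 0.0853
grasp_force: 0.0
```

{"name": "arm_command", "arguments": {
  "series": [
    [0, 0, 0, 0],
    [0, 0, 0, 0],
    [0, 0, 0, 0],
    [0, 0, 0, 0],
    [0, 0, 0, 0]
  ],
  "hand": 0.01,
  "grip_force": 25
}}

```text
time: 7.35
ee_pos: [0.5613, 0.1873, 0.1073]
tcp_rot: [179.9, -0.0, 86.3]
wrist_force: [-0.6, 0.9, 2.3]
opening: 0.0201
grasp_force: 31.9
```

{"name": "arm_command", "arguments": {
  "series": [
    [0, 0, 0, 0],
    [0, 0, 0, 0],
    [0, 0, 0, 0],
    [0, 0, 0, 0],
    [0, 0, 0, 0]
  ]
}}

```text
time: 7.85
ee_pos: [0.5613, 0.1873, 0.1072]
tcp_rot: [179.9, -0.0, 86.3]
wrist_force: [-0.6, -0.5, 6.0]
opening: 0.0196
grasp_force: 32.1
```

Gripped at 20 mm opening. I lift partway, then use the well's edge to tilt the pen in the grip about 0.13 rad, with its top going towards tool -x.

{"name": "arm_command", "arguments": {
  "series": [
    [0, 0, -0.006, 0],
    [0, 0, -0.014, 0],
    [0, 0, -0.022, 0],
    [0, 0, -0.03, 0],
    [0, 0, -0.03, 0]
  ]
}}

```text
time: 8.35
ee_pos: [0.5614, 0.1874, 0.1379]
tcp_rot: [179.9, -0.0, 86.3]
wrist_force: [0.3, 0.6, -0.0]
opening: 0.0197
grasp_force: 31.4
```

{"name": "arm_command", "arguments": {
  "series": [
    [-0.002, 0, 0, 0],
    [-0.004, 0, 0, 0],
    [-0.006, 0, 0, 0],
    [-0.006, 0, 0, 0],
    [-0.006, 0, 0, 0]
  ]
}}

```text
time: 8.85
ee_pos: [0.5605, 0.1814, 0.1363]
tcp_rot: [180.0, -0.0, 86.3]
wrist_force: [-1.0, 4.4, 0.9]
opening: 0.0195
grasp_force: 31.7
```

{"name": "arm_command", "arguments": {
  "series": [
    [-0.001, 0, 0, 0],
    [-0.002, 0, 0, 0],
    [-0.003, 0, 0, 0],
    [-0.004, 0, 0, 0],
    [-0.005, 0, 0, 0]
  ]
}}

```text
time: 9.35
ee_pos: [0.5601, 0.1761, 0.1363]
tcp_rot: [-180.0, 0.0, 86.3]
wrist_force: [-1.1, 4.0, 1.4]
opening: 0.0199
grasp_force: 31.8
```

```bash
cat > tilt.py <<'E'
from h import *
import sys
T=tcpT(); o=bot.get_obs(); print(o["time"],o["wrist_force"],T[:3,3])
for c in("side","wrist","top"):
    d=cam(c); cv2.imwrite(f"pics/{sys.argv[1]}_{c}.png",d["color"])
    pickle.dump((T,d),open(f"{sys.argv[1]}_{c}.pkl","wb"))
    for t in("tester","probe_point"):print(c,t,[(np.round(x["location"],1),round(x["confidence"],2)) for x in bot.mark_of(c,t)][:2])
E
python3 tilt.py a; python3 - <<'E'
import cv2
a=cv2.imread('pics/a_side.png')[200:340,110:290]; b=cv2.imread('pics/a_wrist.png')
cv2.imwrite('pics/a2.png',cv2.hconcat([cv2.resize(a,(387,300),interpolation=2),cv2.resize(b,(400,300))]))
E
```

```text
9.35 [-1.0608  4.0378  1.4378] [0.5601 0.1761 0.1363]
side tester [(array([201.2, 270. ]), 0.93)]
side probe_point []
wrist tester [(array([282.3, 239.2]), 0.84)]
wrist probe_point []
top tester [(array([189.9, 206.7]), 0.46)]
top probe_point []
```

View pics/a2.png

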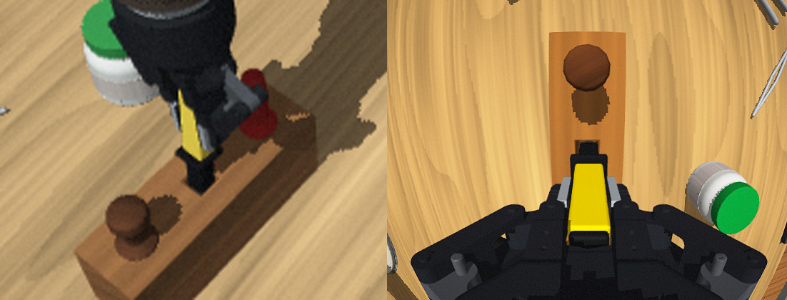

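The pen pivots at a steady 4 N, which should give about 0.12 rad. The crop shows it in the grip, tilted and still in the middle well. I lift it clear and look.

{"name": "arm_command", "arguments": {
  "series": [
    [0, 0, -0.012, 0],
    [0, 0, -0.03, 0],
    [0, 0, -0.05, 0],
    [0, 0, -0.075, 0],
    [0, 0, -0.1, 0]
  ]
}}

```text
time: 10.3
ee_pos: [0.56, 0.1754, 0.2376]
tcp_rot: [-180.0, 0.1, 86.3]
wrist_force: [0.6, -0.2, -0.4]
opening: 0.0198
grasp_force: 31.4
```

```bash
python3 tilt.py b; python3 - <<'E'
import cv2
a=cv2.imread('pics/b_side.png')[150:340,90:290]; b=cv2.imread('pics/b_wrist.png')
cv2.imwrite('pics/b2.png',cv2.hconcat([cv2.resize(a,(400,380),interpolation=2),b[40:420,80:480]]))
E
```

```text
10.3 [ 0.6243 -0.2266 -0.4071] [0.56   0.1754 0.2376]
side tester []
side probe_point []
wrist tester [(array([280. , 235.1]), 0.6)]
wrist probe_point []
top tester [(array([178.4, 199.1]), 0.63)]
top probe_point []
```

View pics/b2.png

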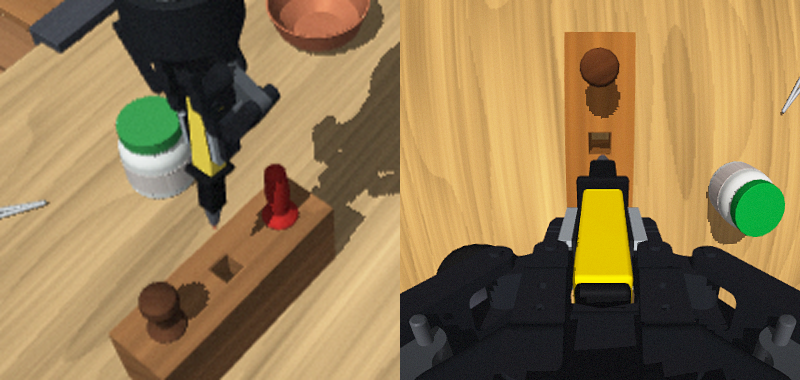

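The tester is clear of the block and tilted, with its nose showing at about (282,195) in the wrist image. Next I calculate its tilt and tip position in the tool frame.

```bash
python3 - <<'E'
from h import *
T,d=pickle.load(open("b_wrist.pkl","rb")); c=d["color"]
print(c[184:216:2,276:290:2].tolist()[0:0])
for r in range(182,214): print(r,[tuple(int(v) for v in c[r,x]) for x in (278,280,282,284,286)])
I=np.eye(4)
for px in [(282,r) for r in (190,194,198)]:
    o,u=ray(d,px,I)
    g=np.array([0,0,-.019])
    # |o+s u - g| = L in x,z plane
    for L in(.108,.111,.114):
        w=o-g; b=w@u; s=-b+np.sqrt(b*b-w@w+L*L); p=o+s*u; print(px,L,p,"tilt",np.arctan2(p[0],p[2]+.019))
E
```

```text
[]
182 [(24, 52, 84), (23, 54, 82), (24, 45, 81), (19, 49, 80), (22, 45, 76)]
183 [(25, 48, 78), (27, 48, 78), (22, 43, 71), (16, 42, 68), (16, 38, 68)]
184 [(21, 41, 70), (19, 43, 70), (23, 46, 71), (18, 40, 68), (27, 46, 73)]
185 [(27, 48, 73), (14, 36, 63), (16, 38, 65), (21, 43, 69), (15, 43, 70)]
186 [(16, 36, 64), (22, 43, 69), (23, 44, 72), (21, 41, 70), (22, 44, 70)]
187 [(27, 65, 106), (25, 43, 72), (13, 39, 65), (19, 38, 66), (24, 45, 73)]
188 [(33, 77, 131), (26, 63, 104), (38, 69, 112), (31, 64, 106), (27, 67, 105)]
189 [(32, 78, 128), (34, 83, 131), (36, 77, 130), (34, 85, 135), (36, 84, 134)]
190 [(33, 79, 131), (37, 81, 129), (34, 80, 126), (36, 83, 130), (38, 79, 130)]
191 [(40, 79, 126), (34, 81, 127), (33, 74, 123), (32, 78, 125), (41, 82, 131)]
192 [(33, 77, 128), (35, 75, 128), (29, 79, 128), (32, 83, 130), (36, 82, 134)]
193 [(37, 85, 134), (36, 91, 139), (38, 86, 141), (37, 89, 145), (29, 69, 113)]
194 [(50, 118, 185), (44, 108, 177), (61, 88, 142), (46, 87, 147), (40, 90, 149)]
195 [(50, 127, 195), (74, 98, 144), (85, 84, 105), (71, 86, 110), (45, 116, 186)]
19
[... 1234 characters left out ...]
, (26, 21, 23), (19, 18, 20), (24, 23, 24)]
213 [(22, 15, 16), (18, 19, 16), (22, 22, 16), (23, 15, 15), (26, 21, 20)]
(282, 190) 0.108 [0.0199 0.0005 0.0871] tilt 0.18538793681052412
(282, 190) 0.111 [0.0193 0.0005 0.0903] tilt 0.1745556940422858
(282, 190) 0.114 [0.0186 0.0005 0.0935] tilt 0.1643355630752063
(282, 194) 0.108 [0.0168 0.0005 0.0877] tilt 0.15658054753560194
(282, 194) 0.111 [0.0162 0.0005 0.0908] tilt 0.14625989950688084
(282, 194) 0.114 [0.0155 0.0005 0.0939] tilt 0.13651878590433428
(282, 198) 0.108 [0.0138 0.0005 0.0881] tilt 0.1278192383301762
(282, 198) 0.111 [0.0131 0.0005 0.0912] tilt 0.11800265200913249
(282, 198) 0.114 [0.0124 0.0005 0.0943] tilt 0.10873401959729369
```

The tilt is about 0.14 rad and the tip is at about tool (0.0155, 0, 0.091), which matches the lean. I raise the arm and carry the tester to the vise.

{"name": "arm_command", "arguments": {
  "series": [
    [0, 0, -0.04, 0],
    [-0.03, 0, -0.06, 0],
    [-0.07, -0.003, -0.06, 0],
    [-0.11, -0.006, -0.06, 0],
    [-0.15, -0.008, -0.06, 0]
  ]
}}

```text
time: 11.25
ee_pos: [0.5421, 0.0257, 0.2959]
tcp_rot: [-180.0, 0.0, 86.4]
wrist_force: [0.7, -0.8, -0.9]
opening: 0.0196
grasp_force: 31.4
```

{"name": "arm_command", "arguments": {
  "series": [
    [-0.04, 0, 0, 0.13],
    [-0.08, -0.002, 0, 0.26],
    [-0.12, -0.004, 0, 0.39],
    [-0.16, -0.006, 0, 0.52],
    [-0.2, -0.006, 0, 0.65]
  ]
}}

```text
time: 11.75
ee_pos: [0.5231, -0.1738, 0.296]
tcp_rot: [-180.0, 0.0, 48.8]
wrist_force: [0.9, -0.4, -0.3]
opening: 0.0194
grasp_force: 31.4
```

{"name": "arm_command", "arguments": {
  "series": [
    [0, 0, 0, 0.13],
    [0, 0, 0, 0.26],
    [0, 0, 0, 0.39],
    [0, 0, 0, 0.52],
    [0, 0, 0, 0.65]
  ]
}}

```text
time: 12.25
ee_pos: [0.5236, -0.1723, 0.2957]
tcp_rot: [-180.0, 0.1, 11.5]
wrist_force: [0.0, -0.4, -0.4]
opening: 0.0197
grasp_force: 31.4
```

```bash
python3 - <<'E'
from h import *
for i in range(1):
    T=tcpT(); print(T)
    p=T@np.array([.0155,0,.091,1]); print("tip",p[:3],"tool shift to stone+25mm",T[:3,:3].T@(np.array([.536,-.197,.163])-p[:3]))
    print(bot.get_obs()["time"],bot.get_obs()["q"])
E
```

```text
[[ 0.9798  0.1999 -0.001   0.5236]
 [ 0.1999 -0.9798  0.0002 -0.1723]
 [-0.001  -0.0004 -1.      0.2957]
 [ 0.      0.      0.      1.    ]]
tip [ 0.5387 -0.1691  0.2047] tool shift to stone+25mm [-0.0082  0.0268  0.0417]
12.25 [-18.2058   7.2731  19.8566 102.6434  -0.0101 150.262 ]
```

{"name": "arm_command", "arguments": {
  "series": [
    [-0.004, 0.013, 0.015, 0],
    [-0.008, 0.027, 0.03, 0],
    [-0.008, 0.027, 0.04, 0],
    [-0.008, 0.027, 0.047, 0],
    [-0.008, 0.027, 0.047, 0]
  ]
}}

```text
time: 12.75
ee_pos: [0.5211, -0.2, 0.248]
tcp_rot: [-179.9, 0.1, 11.9]
wrist_force: [-0.5, 0.6, -0.3]
opening: 0.0197
grasp_force: 31.4
```

```bash
python3 tilt.py c; python3 - <<'E'
from h import *
for c in("side","top","wrist"): print(c,"stone",[(np.round(x["location"],1),round(x["confidence"],2)) for x in bot.mark_of(c,"stone_table")])
a=cv2.imread('pics/c_side.png')[85:205,270:390]; b=cv2.imread('pics/c_wrist.png')
cv2.imwrite('pics/c2.png',cv2.hconcat([cv2.resize(a,(420,420),interpolation=cv2.INTER_CUBIC),cv2.resize(b[150:290,220:345],(375,420),interpolation=cv2.INTER_CUBIC)]))
E
```

```text
12.75 [-0.5421  0.5942 -0.2687] [ 0.5211 -0.2     0.248 ]
side tester [(array([338.9, 106.5]), 0.68), (array([248. , 164.1]), 0.57)]
side probe_point []
wrist tester [(array([280. , 237.5]), 0.61)]
wrist probe_point []
top tester [(array([407.2, 212.1]), 0.46)]
top probe_point [(array([382.3, 210.7]), 0.68)]
side stone [(array([329.9, 138. ]), 0.81), (array([434.1, 131.2]), 0.77), (array([369.3, 201. ]), 0.69)]
top stone [(array([395.1, 213.7]), 0.75), (array([452. , 321.4]), 0.6), (array([227.7, 212.1]), 0.36)]
wrist stone [(array([283.8, 191.7]), 0.9), (array([ 75.5, 338. ]), 0.55)]
```

View pics/c2.png

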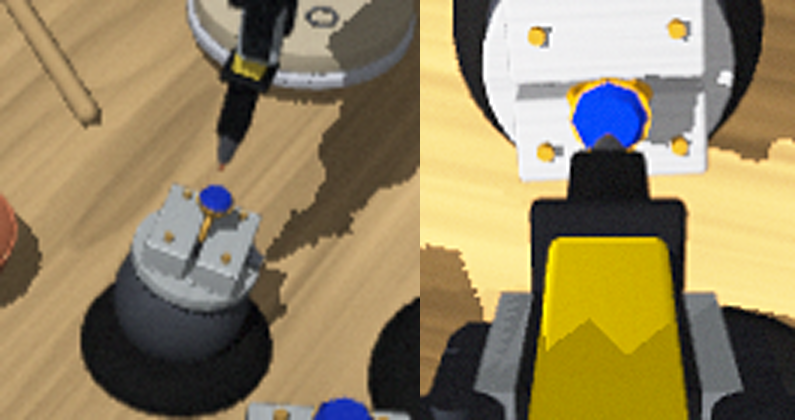

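The side crop shows the copper tip at (333.4,133) in full-picture pixels, just above the stone (331.7,140.5). In the wrist view the stone is at about (283,188) and the nose at (283,195). Now I work out the remaining offset.

```bash
python3 - <<'E'
from h import *
from m import blob
T,d=pickle.load(open("c_wrist.pkl","rb")); _,s=pickle.load(open("c_side.pkl","rb"))
b,n=blob(d,(283,188)); print("blue",b,n)
Ti=np.linalg.inv(T)
for px,z in((b,.136),((283.8,191.7),.138),((283,188.3),.137)):
    p=atz(ray(d,px,T),z); print("stone wrist",p,"tool",(Ti@np.append(p,1))[:3])
for px in((333.4,133),(333.4,134)):
    o,u=ray(s,px); o2=(Ti@np.append(o,1))[:3]; u2=Ti[:3,:3]@u
    p=o2-u2*(o2[1]-.0005)/u2[1]; print("tip from side, tool",p,"tilt",np.arctan2(p[0],p[2]+.019),"L",np.hypot(p[0],p[2]+.019))
    # closest to expected-length circle
    w=o2-np.array([0,0,-.019]); 
    q=o2+u2*(-(w@u2)); print(" nearest",q)
for px in((331.7,140.5),(331.3,141.1),(329.9,138)):
    p=atz(ray(s,px),.138); print("stone side",p,(Ti@np.append(p,1))[:3])
_,t=pickle.load(open("c_top.pkl","rb")); 
cp=s["color"][126:142,326:342]; print(cp[:,:,2].astype(int)-cp[:,:,0])
E
```

```text
blue [282.6984 188.1467] 368
stone wrist [ 0.5373 -0.1963  0.136 ] tool [ 0.0168 -0.0001  0.112 ]
stone wrist [ 0.535  -0.1977  0.138 ] tool [0.0143 0.0007 0.11  ]
stone wrist [ 0.5374 -0.1966  0.137 ] tool [0.0168 0.0001 0.111 ]
tip from side, tool [0.0138 0.0005 0.0915] tilt 0.12437235021882816 L 0.1113236159023072
 nearest [ 0.0012 -0.0547  0.0433]
tip from side, tool [0.0135 0.0005 0.094 ] tilt 0.11919036541682464 L 0.11380825124805644
 nearest [ 0.0007 -0.0559  0.0446]
stone side [ 0.5349 -0.1952  0.138 ] [ 0.0147 -0.0017  0.11  ]
stone side [ 0.5347 -0.1932  0.138 ] [ 0.0149 -0.0038  0.11  ]
stone side [ 0.5418 -0.1997  0.138 ] [0.0205 0.0041 0.1099]
[[  72   72   76   80   78   76   37   -5   -5   -3   -4    0   45   74
    74   75]
 [  70   74   77   79   78   79   20   -7   -5   -7   -4   26   71   74
    75   78]
 [  73   78   78   76   76   76   20   -5   -7   -8    0   57   74   75
    77   74]
 [  77   79   79   80   75   78   19   -7   -5   -5   25   71   75   77
    78   74]
 [  78   79   80   77   78   78   26   -4   -6    7   61   74   76   75
    76   72]
 [  77   7
[... 225 characters left out ...]
5   72
    72   74]
 [  77   76   74   73   70   72   75   78   74   75   72   73   71   72
    74   74]
 [  78   76   73   72   74   76   74   75   74   73   73   70   71   70
    73   75]
 [  74   71   70   74   74   74   76   76   74   72   71   73   72   73
    74   75]
 [  71   72   75   59   35   42   45   50   73   70   71   72   73   75
    72   73]
 [  70   67   54  -49 -145 -114 -113  -65   33   71   74   74   77   74
    72   72]
 [  58    8 -125 -150 -152 -152 -151 -151 -113   39   73   73   76   72
    72   77]
 [  36 -124 -144 -155 -147 -154 -151 -152 -153 -101   67   75   71   69
    74   78]
 [  81 -110 -158 -156 -158 -155 -152 -153 -156 -140   41   70   70   70
    76   78]]
```

{"name": "arm_command", "arguments": {
  "series": [
    [0.001, 0, 0.005, 0],
    [0.001, 0, 0.01, 0],
    [0.001, 0, 0.014, 0],
    [0.001, 0, 0.016, 0],
    [0.001, 0, 0.016, 0]
  ]
}}

```text
time: 13.85
ee_pos: [0.5223, -0.2, 0.2328]
tcp_rot: [-180.0, 0.0, 11.8]
wrist_force: [0.0, 0.0, -0.7]
opening: 0.0199
grasp_force: 31.4
```

{"name": "arm_command", "arguments": {
  "series": [
    [0, 0, 0.0005, 0],
    [0, 0, 0.001, 0],
    [0, 0, 0.0015, 0],
    [0, 0, 0.002, 0],
    [0, 0, 0.002, 0]
  ]
}}

```text
time: 14.35
ee_pos: [0.5225, -0.2, 0.2312]
tcp_rot: [-180.0, 0.0, 11.8]
wrist_force: [0.3, 0.0, -1.4]
opening: 0.0194
grasp_force: 31.4
```

{"name": "arm_command", "arguments": {
  "series": [
    [0, 0, 0.0005, 0],
    [0, 0, 0.001, 0],
    [0, 0, 0.0015, 0],
    [0, 0, 0.0015, 0],
    [0, 0, 0.0015, 0]
  ]
}}

```text
time: 14.85
ee_pos: [0.5225, -0.2001, 0.2298]
tcp_rot: [-180.0, 0.0, 11.8]
wrist_force: [-0.9, -0.3, -0.2]
opening: 0.0198
grasp_force: 31.4
```

{"name": "arm_command", "arguments": {
  "series": [
    [0, 0, 0.0005, 0],
    [0, 0, 0.001, 0],
    [0, 0, 0.0015, 0],
    [0, 0, 0.0015, 0],
    [0, 0, 0.0015, 0]
  ]
}}

```text
time: 15.35
ee_pos: [0.5226, -0.2001, 0.2284]
tcp_rot: [180.0, -0.0, 11.8]
wrist_force: [0.3, 0.8, 0.5]
opening: 0.0198
grasp_force: 31.5
```

{"name": "arm_command", "arguments": {
  "series": [
    [0, 0, 0.0003, 0],
    [0, 0, 0.0006, 0],
    [0, 0, 0.001, 0],
    [0, 0, 0.001, 0],
    [0, 0, 0.001, 0]
  ]
}}

```text
time: 15.85
ee_pos: [0.5226, -0.2001, 0.2274]
tcp_rot: [180.0, -0.0, 11.8]
wrist_force: [0.8, 1.1, 1.7]
opening: 0.0199
grasp_force: 31.6
```

{"name": "arm_command", "arguments": {
  "series": [
    [0, 0, 0.0005, 0],
    [0, 0, 0.001, 0],
    [0, 0, 0.001, 0],
    [0, 0, 0.001, 0],
    [0, 0, 0.001, 0]
  ]
}}

```text
time: 16.35
ee_pos: [0.5226, -0.2, 0.2264]
tcp_rot: [180.0, -0.0, 11.8]
wrist_force: [1.1, -0.6, 2.4]
opening: 0.0195
grasp_force: 31.7
```

```bash
python3 tilt.py e; python3 - <<'E'
from h import *
F=[]
for i in range(10): bot.camera("side"); F.append(bot.get_obs()["wrist_force"])
print(np.mean(F,0),bot.get_obs()["time"])
a=cv2.imread('pics/e_side.png')[85:205,270:390]; b=cv2.imread('pics/e_wrist.png')
cv2.imwrite('pics/e2.png',cv2.hconcat([cv2.resize(a,(420,420),interpolation=cv2.INTER_CUBIC),cv2.resize(b[150:290,220:345],(375,420),interpolation=cv2.INTER_CUBIC)]))
E
```

```text
16.35 [ 1.1409 -0.5941  2.3865] [ 0.5226 -0.2     0.2264]
side tester [(array([338.5, 113.2]), 0.75)]
side probe_point []
wrist tester [(array([282.8, 238.8]), 0.75)]
wrist probe_point [(array([ 10.2, 119.3]), 0.31)]
top tester []
top probe_point []
[0.8739 0.1077 2.0819] 17.3
```

View pics/e2.png

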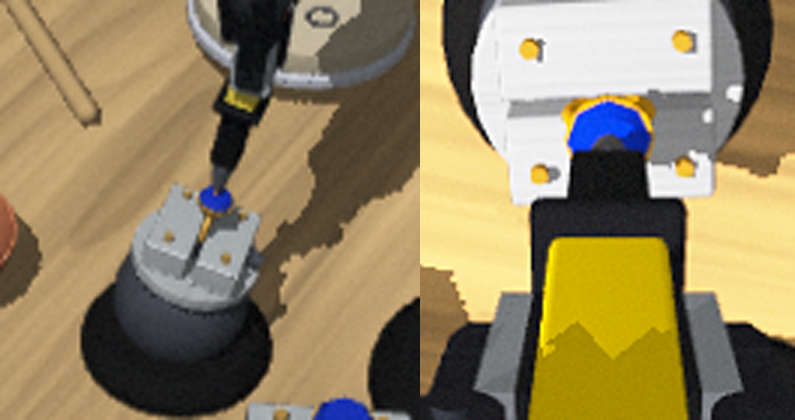

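The side crop shows the tip on the middle of the facet at about (216,196), and the stone has not moved. The mean pressing force is about 2.7 N, which is roughly 2 mm of tip travel, so I hand in.

```bash
python3 -c "
from h import *
print(bot.job_done()); print(bot.get_obs()['time'])"
```

```text
the job is handed in; nothing more can be done
None
the job is handed in; nothing more can be done
```

I handed the job in with the tester still gripped, its tip on the middle of the blue stone's top facet, pressing at about 2.7 N (roughly 2 mm of tip travel by estimate) and tilted about 0.13 rad against an estimated lean of 0.14; the handover returned no verdict.

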